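Gauge a tone bar: through the go gap, stopped by the no-go gap

TASK

Check the size of the steel tone bar that stands in the pale wooden block: holding it upright, push it gently through the go gap of the green gauge and on against the no-go anvil, which must stop it, and press it there for about a second with a light pressure of some 5 N (10 N would be forcing it). Then stand it fully home in the empty middle hole of the dark wooden rack and let go, without dropping it or disturbing the other things on the table.

Things in the scene. Friction and masses are not known exactly. Their poses are not given: they have to be found in the camera images.
- bar_centre (a point): Centre of the steel tone bar, a solid round bar 22 mm in diameter and 85 mm long, 0.25 kg, on its axis 42.5 mm above its foot. Flat foot with a bevelled edge, rounded nose over the top 9 mm. z is its axis, pointing up. It starts upright in the pale block, its foot on the hole's floor 8 mm above the table
- bar: The same steel tone bar; origin at the centre of its flat foot
- block_hole (a point): Centre of the mouth of the hole in the pale wooden block (78 x 78 x 38 mm, fixed) where the bar starts. Hole 25 mm in diameter and 30 mm deep; the mouth is 38 mm above the table
- gauge: Rigid gap gauge fixed to the table: green C-shaped frame lying flat on a dark base plate, 150 x 124 mm, its top 6 mm above the table. Frame and anvils reach 32 mm, screw heads and grip 36 mm. x: the way a bar is pushed in, from the open mouth (-x end). Origin at table height on the go gap's centre line, 14 mm beyond the go gap's centre
- mouth (a point): Middle of the gauge's mouth, 20 mm above the table, 26 mm before the go gap's centre, gauge's axes. A bar lowered here is clear of the go anvil; beside it is only the long fixed anvil on the -y side, whose flat face lies 11.6 mm from this point and runs on along x for 90 mm past both gaps
- go_gap (a point): Centre of the go gap, 20 mm above the table, gauge's axes: 23.2 mm wide in y between the fixed anvil and the green-marked go anvil (+y side), 16 mm long in x, 4 mm bevel at the go anvil's entry. All anvils span 8 to 32 mm above the table
- nogo_gap (a point): Mean place of the no-go gap's entry, 20 mm above the table, gauge's axes, 35 mm beyond the go gap's centre, 2.6 mm to its -y side. The gap, 18 mm wide in y, lies between the fixed anvil and the square-edged no-go anvil, which is clamped in a slot along x: its true entry is up to 8 mm before or beyond this point. A good bar stops with its axis 8 to 9.5 mm before the true entry (-x)
- nogo_anvil: The slot of the no-go anvil on the gauge's +y arm, with the red-marked, rigid no-go anvil (16 mm long in x, clamped by a screw) in it. Origin at table height on the go gap's centre line at the middle of the slot, wherever the anvil is clamped: 8 mm beyond nogo_gap
- rack_hole (a point): Centre of the mouth of the empty middle hole of the dark wooden rack (62 x 186 x 38 mm, long in its own y, fixed). Hole 25 mm in diameter and 30 mm deep, its floor 8 mm above the table, its mouth 38 mm above. Other pieces stand in the holes 62 mm to either side along the rack's y. Same axes as the rack
- brass_bar: Bystander: brass tone bar 22 x 85 mm standing in an outer hole of the rack; origin at its foot
- glass_slide: Bystander: green glass slide tube 22 x 70 mm standing in the rack's other outer hole; origin at its foot
- phone_cradle: Bystander: wooden phone cradle 85 x 80 x 93 mm; origin under its centre
- capo: Bystander: steel capo, about 125 x 70 x 12 mm, lying flat; origin under its middle
- tuner_clip: Bystander: blue plastic tuner clip 46 x 30 x 27 mm; origin under its middle
- pick_tray: Bystander: small grey tray of picks 75 x 52 x 14 mm; origin under its middle
Mind the look-alikes: they are no part of the job. Of the things that look like the part that bears rack_hole, the largest one is meant.

How it is judged:
On the way, in this order (a step that is already met when the one before it is completed fails the run):
1. the bar, upright and low, is in the go gap (x of bar_centre in the frame of go_gap between -0.007 and 0.007 m and y of bar_centre in the frame of go_gap between -0.003 and 0.003 m and height (world z) of bar_centre below 0.066 m and angle between bar_centre's own z axis and vertical below 0.15 rad), for 0.05 s.
2. the bar, past the go gap, is pressed on the no-go anvil and stopped by it (3 N or more for half a second) (contact force between bar and nogo_anvil above 3 N and x of bar_centre in the frame of nogo_gap between -0.021 and 0.003 m and y of bar_centre in the frame of go_gap between -0.003 and 0.003 m and height (world z) of bar_centre below 0.066 m and angle between bar_centre's own z axis and vertical below 0.15 rad), for 0.5 s.
At the end, for the whole second after the job is handed in: The steel bar stands upright (within 0.08 rad) and at rest in the middle hole of the dark rack, on the hole's floor (within 2.5 mm), its axis within 4 mm of the hole's (horizontal distance between bar_centre and rack_hole below 0.004 m and height (world z) of bar_centre below 0.053 m and angle between bar_centre's own z axis and vertical below 0.08 rad and linear speed of bar below 0.02 m/s); the robot touches nothing.
It fails at once if the bar is forced in the gauge (10 N or more) (contact force between bar and gauge above 10 N).
It fails at once if the bar is let go more than about 15 mm above where it stands (height (world z) of bar above 0.024 m and contact force between bar and the fingers below 0.02 N).
It fails at once if a bystander is shifted by more than 20 mm (distance of any of brass_bar, glass_slide, phone_cradle, capo, tuner_clip, pick_tray from where it was at the start of the episode above 0.02 m).
It also fails if it takes over 61 s, if anything falls off the work surface, if the arm or the gripper's body presses on something with over 40 N, if the wrist force passes 120 N, or if a joint passes its speed limit or range.

ROBOT

A 7-joint arm with a two-finger parallel gripper is mounted at the origin on the work surface. World frame = base frame: x ahead of the robot, y to its left, z up, the work surface at z = 0. Lengths are in m, angles in rad, forces in N, time in s.
With the tool pointing down it reaches from about 0.35 to 0.9 m from the base axis. Payload 19.9 kg.
Tool frame: the origin (TCP) lies at the very end of the fingers, on their centre line; the grasp point (between the pads) lies 19 mm behind it; z points along the fingers, y is the line along which they close (so a half turn about z gives the same grasp; the last joint's range is limited). The gripper opens to 94 mm and grips with 3 to 60 N. Pads are 16 mm wide; open, the fingers measure 119 mm over their backs; the gripper's body (75 mm by 177 mm) begins 78 mm behind the grasp point.
Start: joints at [-1.22, 0.417, -0.01, 1.614, 0.005, 1.111, -0.053], TCP at [0.239, 0.578, 0.171] pointing down, gripper open.
Joint ranges: [-2.81, 2.81], [-0.39, 2.02], [-1.27, 1.25], [0.06, 2.57], [-1.19, 4.33], [0.19, 2], [-2.82, 2.82]. Speed limits (rad/s): [1.89, 1.89, 2.39, 2.39, 3.01, 3.01, 3.01].

INTERFACE

Orientations are given as [roll, pitch, yaw] about the fixed x, y, z axes, in that order (R = Rz(yaw) Ry(pitch) Rx(roll)).
In Python, from cell import arm gives the robot as it stands. Calls block until the motion is done:
- arm.movep(position, orientation): joint-space move of the TCP to a pose.
- arm.servo_line(position, orientation=None, feed=0.15): straight line of the TCP; orientation=None keeps the orientation; feed is the mean speed in m/s.
- arm.goto_joints(angles): joint-space move.
- arm.gripper_open() and arm.gripper_close(f_grip=None): open the fingers fully, or close them until they stop; f_grip is the grip in N (None keeps the last).
- arm.wait(seconds).
- arm.ik(position, orientation): joint angles nearest the present ones, or None.
- arm.get_obs(): the state.
- arm.camera(name): name is "scene" or "top" or "wrist"; returns a dict with "img" (384x512x3 uint8, red, green, blue), "intrinsics" (3x3 intrinsics, pixels), "R" (3x3) and "t" (3): a world point X has camera coordinates R X + t. Camera axes: x right, y down, z forward; pixel columns grow to the right and rows downward; lengths in m; the calibration is good to about 2 mm. The wrist camera is an equidistant fisheye: a pixel r from the principal point sees the ray r / f radians off the axis. A picture is of the moment at which its call begins. There is no depth.
A pose or a line that the arm cannot do raises arm.IKError and nothing moves.
- arm.finish_job(): hands the job in; it is judged then, once.
The state is a dict: "t": time; "joints": joint angles; "qd": joint speeds; "joint_torque": joint torques, N m; "tool_pos": TCP position; "tool_rot": TCP orientation; "force": force on the tool from outside, world axes, zero at the start; "moment": the same for the moment, N m; "grip_width": finger opening in m; "finger_force": force on a finger pad.
Only numpy, scipy, OpenCV 4.12 (cv2) and the standard library are available. Lean on these libraries where they do the work, as an engineer would, in place of code of your own. Each camera call takes 0.05 s, during which the arm holds its last target. There are 200 camera calls.

## Working session

There is one attempt and no reset: what is moved stays moved. The work goes in short steps, each a Python script; the robot and the scene stay as the last script left them, time stands still between calls to the robot, and variables do not carry over. Pictures are saved under pics/ and viewed, at most 10 in all, crops included, and the job is handed in when it is done.

```bash
ls; mkdir -p pics; python3 - <<'E'
from cell import arm
import cv2
for n in("scene","top"):
    c=arm.camera(n); cv2.imwrite(f"pics/{n}0.png",cv2.resize(c["img"][:,:,::-1],(800,600),interpolation=cv2.INTER_CUBIC))
    print(n,c["intrinsics"],c["R"],c["t"])
o=arm.get_obs();print(o)
E
```

```text
pics
scene [[402.56748717   0.         256.70489985]
 [  0.         402.56748717 191.77588449]
 [  0.           0.           1.        ]] [[-0.52927518  0.84835683 -0.0125884 ]
 [ 0.53271835  0.32073279 -0.78316131]
 [-0.66036274 -0.42121392 -0.62169115]] [ 0.29473157 -0.24327495  1.29212345]
top [[362.97768346   0.         255.10678422]
 [  0.         362.97768346 195.57467663]
 [  0.           0.           1.        ]] [[-0.04474511 -0.99898333  0.00549399]
 [-0.97442277  0.04243137 -0.2206804 ]
 [ 0.22022292 -0.01522784 -0.9753307 ]] [0.02170856 0.56318095 0.96102473]
{'t': 0.1, 'joints': array([-1.2204921 ,  0.41791966, -0.01032882,  1.61410756,  0.00472678,
        1.11071424, -0.0529824 ]), 'qd': array([-3.15322883e-04, -1.23301289e-03,  4.38774881e-04, -3.26761952e-05,
        7.40121812e-04,  1.50641251e-03, -5.70298459e-04]), 'joint_torque': array([ 2.05792571e-04, -8.52579975e+01,  6.39502276e-01, -4.26698756e+01,
       -4.88850893e-02,  1.64261606e-02,  5.07964853e-05]), 'tool_pos': array([0.23852074, 0.57728142, 0.1701871 ]), 'tool_rot': array([-3.14047175e+00,  1.00409744e-04,  2.74984956e+00]), 'force': array([-4.20721519e-01,  5.96803331e-01, -1.10954730e-04]), 'moment': array([ 0.00100097,  0.04195376, -0.01886939]), 'finger_force': 0.0, 'grip_width': 0.09394580125624188}
```

View pics/scene0.png

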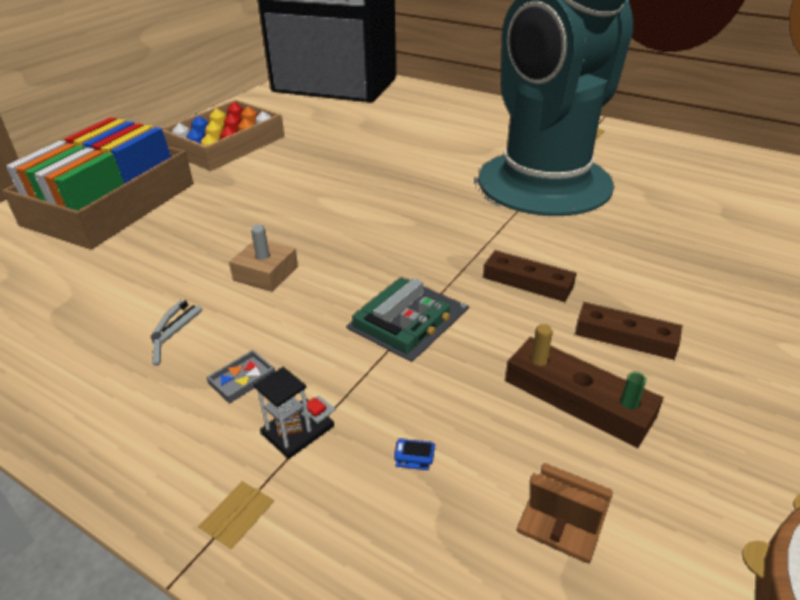

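View pics/top0.png

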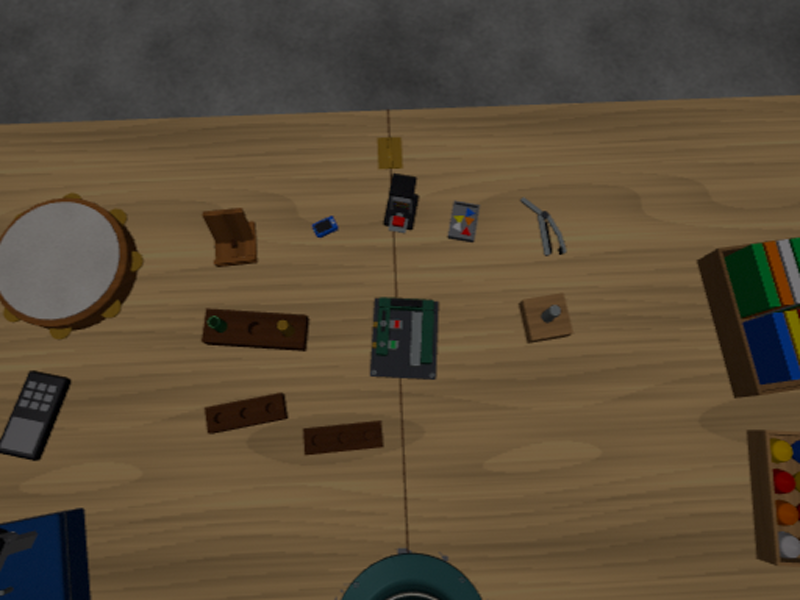

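The top view shows the steel bar's nose at (551,313), the empty rack hole at (253,328), and the gauge around (405,338). The gauge's mouth faces the robot, so its x is roughly world +x. Next I'll compute rough positions and look with the wrist camera.

```bash
cat > h.py <<'E'
import numpy as np, cv2, time
from cell import arm
pi=np.pi
def ray(c,u,v,fish):
    K=c["intrinsics"]; a=(u-K[0,2])/K[0,0]; b=(v-K[1,2])/K[1,1]
    if fish:
        th=np.hypot(a,b); s=np.sin(th)/max(th,1e-9); d=np.array([a*s,b*s,np.cos(th)])
    else: d=np.array([a,b,1.])
    return -c["R"].T@c["t"], c["R"].T@d
def unproj(c,u,v,z,fish=False):
    o,d=ray(c,u,v,fish); return o+d*(z-o[2])/d[2]
def proj(c,X,fish=False):
    p=c["R"]@np.asarray(X)+c["t"]; K=c["intrinsics"]
    if fish:
        r=np.hypot(p[0],p[1]); k=np.arctan2(r,p[2])/max(r,1e-9)
    else: k=1/p[2]
    return np.array([K[0,0]*p[0]*k+K[0,2],K[1,1]*p[1]*k+K[1,2]])
def snap(cam,name,center=None,half=None):
    """save a picture (optionally a crop enlarged), save calib"""
    c=arm.camera(cam); im=c["img"][:,:,::-1]
    np.save(f"pics/{name}.npy",c,allow_pickle=True)
    return c,im
E
python3 - <<'E'
from h import *
c=arm.camera("top"); s=1.5625
for n,u,v,z in [("bar",551,313,.090),("hole",253,328,.038),("brass",283,325,.09),("glass",216,323,.075),("fixedanv top",423,314,.032),("fixedanv bot",414,364,.032),("go",393,345,.032),("nogo",397,324,.032)]:
    print(n,unproj(c,u/s,v/s,z).round(4))
for yaw in (pi/2,-pi/2):
    for p in [(.6,-.3,.25),(.6,0,.2),(.6,.24,.2)]:
        q=arm.ik(p,[pi,0,yaw]); print(yaw,p,None if q is None else np.round(q,2))
E
```

```text
bar [ 0.5325 -0.2692  0.09  ]
hole [0.5388 0.2647 0.038 ]
brass [0.5316 0.1999 0.09  ]
glass [0.5434 0.321  0.075 ]
fixedanv top [ 0.5526 -0.0482  0.032 ]
fixedanv bot [ 0.4605 -0.0268  0.032 ]
go [0.497  0.0099 0.032 ]
nogo [0.5358 0.0009 0.032 ]
1.5707963267948966 (0.6, -0.3, 0.25) [-0.19  0.61  0.98  1.41 -0.51  1.38  0.8 ]
1.5707963267948966 (0.6, 0, 0.2) [-0.54  0.4   0.65  1.66 -0.26  1.16  0.17]
1.5707963267948966 (0.6, 0.24, 0.2) [-0.72  0.45  0.4   1.53 -0.19  1.19 -0.28]
-1.5707963267948966 (0.6, -0.3, 0.25) [-0.24  0.66  1.08  1.41 -0.58  1.41 -2.29]
-1.5707963267948966 (0.6, 0, 0.2) [-0.81  0.55  1.08  1.67 -0.52  1.24 -2.75]
-1.5707963267948966 (0.6, 0.24, 0.2) [-0.33  0.44 -0.13  1.52  0.06  1.19  2.67]
```

```bash
python3 - <<'E'
from h import *
def shot(n,p):
    arm.movep(p,[pi,0,pi/2]); c=arm.camera("wrist"); np.save(f"pics/{n}.npy",c,allow_pickle=True)
    cv2.imwrite(f"pics/{n}.png",cv2.resize(c["img"][:,:,::-1],(800,600),interpolation=cv2.INTER_CUBIC))
    print(n,arm.get_obs()["t"],c["intrinsics"].round(1).tolist(),(-c["R"].T@c["t"]).round(3),c["R"].round(2).tolist())
shot("wr",[.50,.26,.21]); shot("wg",[.47,-.02,.2]); shot("wb",[.50,-.27,.23])
E
```

```text
wr 1.725 [[297.3, 0.0, 249.7], [0.0, 297.3, 194.0], [0.0, 0.0, 1.0]] [0.5   0.343 0.424] [[1.0, 0.0, 0.0], [0.0, -0.96, 0.28], [0.0, -0.28, -0.96]]
wg 2.8667 [[297.3, 0.0, 249.7], [0.0, 297.3, 194.0], [0.0, 0.0, 1.0]] [0.471 0.063 0.414] [[1.0, 0.0, 0.0], [0.0, -0.96, 0.28], [0.0, -0.28, -0.96]]
wb 3.9083 [[297.3, 0.0, 249.7], [0.0, 297.3, 194.0], [0.0, 0.0, 1.0]] [ 0.501 -0.187  0.444] [[1.0, 0.0, 0.0], [0.0, -0.96, 0.28], [0.0, -0.28, -0.96]]
```

View pics/wg.png

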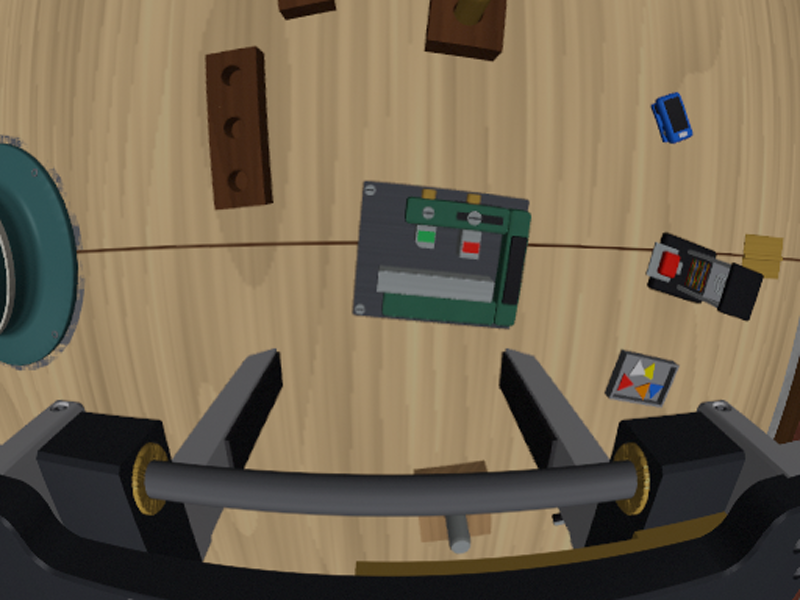

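View pics/wr.png

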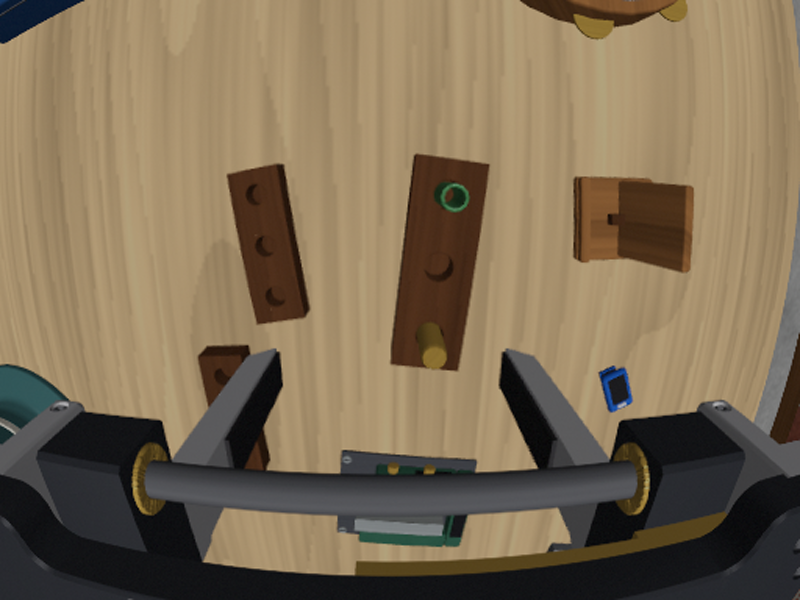

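View pics/wb.png

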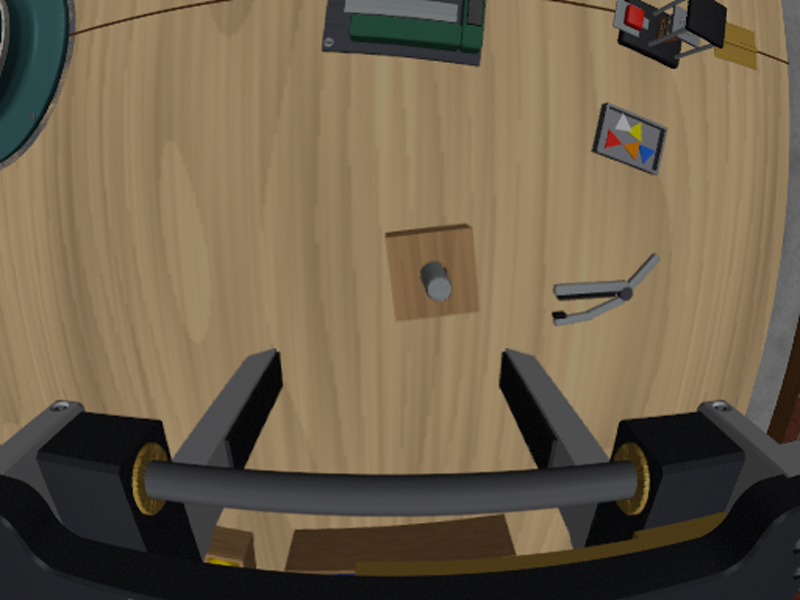

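The wrist views show:
- **Gauge:** mouth to the left (-x world), rotated slightly negative in yaw. Green mark at (426,237), red at (470,247), and the fixed anvil face runs (380,267)-(495,280).
- **Rack:** hole at about (439,267).
- **Bar:** nose at about (439,287).

Enlarged crops come next.

```bash
python3 - <<'E'
import numpy as np,cv2
def crop(n,x0,y0,w,h,k):
    im=np.load(f"pics/{n}.npy",allow_pickle=True).item()["img"][:,:,::-1]
    return cv2.resize(im[y0:y0+h,x0:x0+w],None,fx=k,fy=k,interpolation=cv2.INTER_CUBIC)
cv2.imwrite("pics/cg.png",crop("wg",224,110,120,104,5))
a=crop("wr",246,95,75,146,4); b=crop("wb",240,135,75,146,4)
cv2.imwrite("pics/crb.png",np.hstack([a,b]))
E
```

```text
(no output)
```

View pics/cg.png

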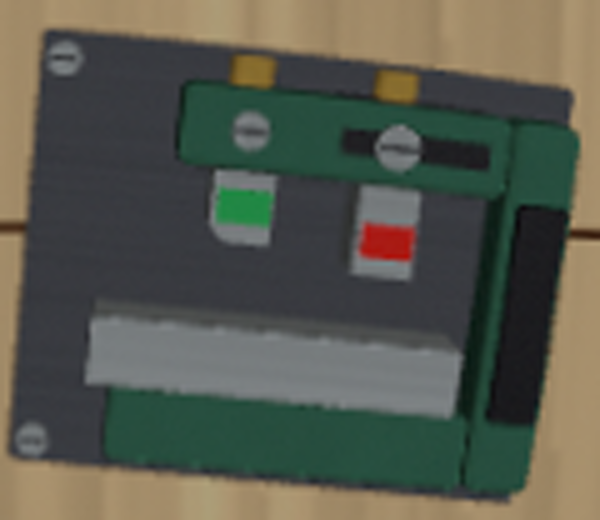

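View pics/crb.png

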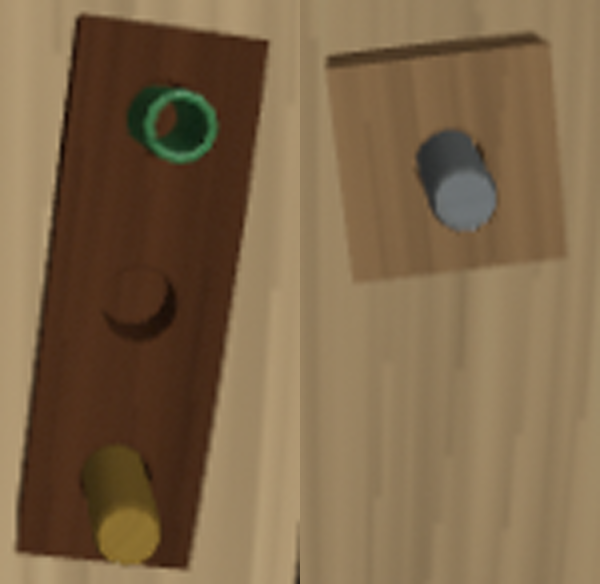

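```bash
python3 - <<'E'
from h import *
def P(n,pts,z,x0,y0,k):
    c=np.load(f"pics/{n}.npy",allow_pickle=True).item()
    return np.array([unproj(c,(x+.5)/k-.5+x0,(y+.5)/k-.5+y0,z,True)[:2] for x,y in pts])
g=lambda pts,z:P("wg",pts,z,224,110,5)
b=g([(45,30),(573,90),(510,500),(10,458)],.006); print("plate",b.round(4).tolist(),"c",b.mean(0).round(4))
for i in range(4): d=b[(i+1)%4]-b[i]; print(np.hypot(*d).round(4), (np.degrees(np.arctan2(d[1],d[0]))).round(1))
f=g([(90,318),(462,350)],.032); d=f[1]-f[0]; print("fixed",f.round(4).tolist(),np.hypot(*d),np.arctan2(d[1],d[0]))
print("go tip",g([(232,243),(268,246),(275,175)],.032).round(4).tolist(),"nogo tip",g([(356,275),(410,280)],.032).round(4).tolist())
r=lambda pts,z:P("wr",pts,z,246,95,4)
b=r([(80,14),(270,40),(188,570),(18,550)],.038); print("rack",b.mean(0).round(4),"hole",r([(139,302)],.038).round(4)," brass,glass",r([(128,537)],.092).round(4),r([(182,126)],.078).round(4))
for i in range(4): d=b[(i+1)%4]-b[i]; print(np.hypot(*d).round(4), (np.degrees(np.arctan2(d[1],d[0]))).round(1))
k=lambda pts,z:P("wb",pts,z,240,135,4)
b=k([(28,67),(250,43),(268,256),(55,282)],.038); print("block",b.mean(0).round(4),"bar top",k([(165,197)],.091).round(4))
for i in range(4): d=b[(i+1)%4]-b[i]; print(np.hypot(*d).round(4), (np.degrees(np.arctan2(d[1],d[0]))).round(1))
E
```

```text
plate [[0.448, 0.0563], [0.5954, 0.0426], [0.584, -0.0784], [0.4366, -0.0652]] c [ 0.516  -0.0112]
0.148 -5.3
0.1215 -95.4
0.1479 174.9
0.1221 84.7
fixed [[0.4606, -0.0186], [0.5602, -0.0268]] 0.09990455304144785 -0.0822213064730273
go tip [[0.4976, 0.0015], [0.507, 0.0008], [0.5085, 0.0194]] nogo tip [[0.5305, -0.0067], [0.545, -0.0079]]
rack [0.541  0.2643] hole [[0.5406 0.2652]]  brass,glass [[0.5339 0.2039]] [[0.5478 0.3258]]
0.0623 -6.1
0.1858 -96.3
0.0613 172.4
0.1843 84.0
block [ 0.5401 -0.2764] bar top [[ 0.5395 -0.2751]]
0.0771 6.8
0.0774 -82.7
0.0775 -172.8
0.078 97.1
```

```bash
python3 - <<'E'
from h import *
Y=pi/2-.09; rot=[pi,0,Y]
arm.movep([.5397,-.2757,.15],rot); arm.servo_line([.5397,-.2757,.045],feed=.1)
def F(s):
    o=arm.get_obs(); print(s,o["t"],o["force"].round(2),o["moment"].round(2),"w",o["grip_width"].round(4),"ff",round(float(o["finger_force"]),2),o["tool_pos"].round(4),o["tool_rot"].round(4))
arm.wait(.2);F("pre"); arm.gripper_close(4); F("c4"); arm.wait(.3); F("c4")
E
```

```text
Traceback (most recent call last):
AttributeError: 'float' object has no attribute 'round'
```

```bash
cat >> h.py <<'E'
Y=pi/2-.09; rot=[pi,0,Y]
def F(s=""):
    o=arm.get_obs(); print(s,round(o["t"],2),np.round(o["force"],2),np.round(o["moment"],2),"w",round(float(o["grip_width"]),4),"ff",round(float(o["finger_force"]),2),np.round(o["tool_pos"],4),np.round(o["tool_rot"],4)); return o
E
python3 - <<'E'
from h import *
F("pre"); arm.gripper_close(4); F("c4"); arm.wait(.3); F("c4")
E
```

```text
pre 5.76 [-0.2  -0.35 -0.27] [-0.06  0.11 -0.  ] w 0.0942 ff 0.0 [ 0.5399 -0.2758  0.0454] [3.1410e+00 1.0000e-04 1.4808e+00]
c4 6.86 [-0.63  0.04  0.13] [-0.06  0.09  0.01] w 0.0217 ff 4.0 [ 0.5397 -0.2757  0.045 ] [-3.1415  0.      1.4808]
c4 7.16 [ 0.05 -0.28 -0.67] [-0.04  0.16 -0.01] w 0.0217 ff 4.0 [ 0.5397 -0.2757  0.045 ] [-3.1415 -0.      1.4808]
```

```bash
cat >> h.py <<'E'
xh=np.array([np.cos(.09),-np.sin(.09),0]); yh=np.array([np.sin(.09),np.cos(.09),0])
G=np.array([.499,-.0100,0])
def gp(x,y,z): return G+x*xh+y*yh+[0,0,z]   # gauge coords rel. go gap
def fav(n=8):
    a=[]
    for _ in range(n): arm.wait(.01); a.append(arm.get_obs()["force"])
    f=np.mean(a,0); return np.array([f@xh,f@yh,f[2]])
E
python3 - <<'E'
from h import *
arm.gripper_close(40); 
arm.servo_line([.5397,-.2757,.13],feed=.12); F("lift")
arm.servo_line(gp(-.028,.005,.13),rot,feed=.2); arm.wait(.2)
b=fav(20); print("base",b)
arm.servo_line(gp(-.028,.005,.051),rot,feed=.06); arm.wait(.1); print("low",fav()-b)
np.save("base.npy",b)
y=.005
while y>-.005:
    y-=.0004; arm.servo_line(gp(-.028,y,.051),rot,feed=.02); f=fav()-b
    if abs(f[1])>.8: break
print("touch y",y,f); F()
c=arm.camera("wrist"); np.save("pics/t1.npy",c,allow_pickle=True); cv2.imwrite("pics/t1.png",cv2.resize(c["img"][90:240,170:370,::-1],None,fx=4,fy=4,interpolation=cv2.INTER_CUBIC))
E
```

```text
lift 8.23 [-0.09  0.28 -2.32] [-0.03  0.07  0.02] w 0.0201 ff 39.99 [ 0.5394 -0.2754  0.1293] [-3.1407e+00 -3.0000e-04  1.4809e+00]
base [-0.08906582 -0.16312206 -2.25064617]
low [ 0.40594286  0.1596338  -0.21278658]
touch y -0.001400000000000001 [0.10250231 0.8187497  0.41147284]
 16.86 [ 0.36  0.25 -1.69] [0.13 0.07 0.03] w 0.0196 ff 40.0 [ 0.471  -0.0089  0.051 ] [-3.1416  0.      1.4808]
```

View pics/t1.png

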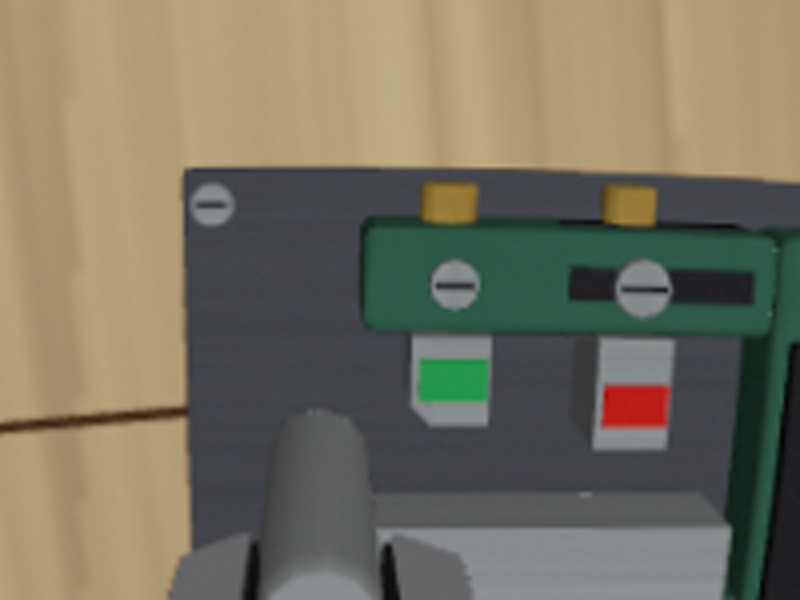

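The crop shows the bar (315,500) at the mouth, seated against the fixed anvil face line, with the go anvil ahead at (450,425). I'm centring it, then advancing under force watch.

```bash
cat > push.py <<'E'
from h import *
import sys
b=np.load("base.npy")
def push(x,y,x1,step,log=1):
    while x<x1-1e-6:
        x=min(x+step,x1); arm.servo_line(gp(x,y,.051),rot,feed=.02); f=fav(4)-b
        if log: print(round(x*1e3,1),round(y*1e3,2),f.round(2),round(arm.get_obs()["t"],2))
        if f[0]<-2.2 or np.hypot(f[0],f[1])>3.5: print("stop"); break
        if abs(f[1])>1.0: y+=np.sign(f[1])*.0003
    return x,y,f
E
python3 - <<'E'
from push import *
y=-.0006; arm.servo_line(gp(-.028,y,.051),rot,feed=.02); print(fav(12)-b)
s=push(-.028,y,.006,.003); np.save("st.npy",s[:2])
E
```

```text
[ 0.18718763  0.61962676 -0.08482907]
-25.0 -0.6 [ 0.48  0.63 -0.4 ] 17.59
-22.0 -0.6 [ 0.05  0.66 -0.18] 17.93
-19.0 -0.6 [ 0.08  0.31 -0.05] 18.26
-16.0 -0.6 [0.63 0.38 0.03] 18.59
-13.0 -0.6 [ 0.16  0.32 -0.06] 18.93
-10.0 -0.6 [ 0.3   0.38 -0.14] 19.26
-7.0 -0.6 [0.32 0.66 0.05] 19.59
-4.0 -0.6 [ 0.62  0.67 -0.01] 19.93
-1.0 -0.6 [0.29 0.11 0.37] 20.26
2.0 -0.6 [-0.22  0.45  0.06] 20.59
5.0 -0.6 [0.35 1.13 0.44] 20.93
6.0 -0.3 [0.43 0.2  0.09] 21.21
```

```bash
python3 - <<'E'
from push import *
x,y=np.load("st.npy")
x,y,f=push(x,y,.015,.003)
if f[0]>-2.2: x,y,f=push(x,y,.034,.0007)
np.save("st.npy",[x,y]); print((fav(20)-b).round(2)); F()
E
```

```text
9.0 -0.3 [0.02 0.41 0.2 ] 21.54
12.0 -0.3 [ 0.31  0.21 -0.39] 21.88
15.0 -0.3 [-0.28  0.79  0.12] 22.21
15.7 -0.3 [ 0.32  0.83 -0.09] 22.49
16.4 -0.3 [ 0.11  0.48 -0.05] 22.77
17.1 -0.3 [0.17 0.36 0.22] 23.06
17.8 -0.3 [ 0.33  0.29 -0.11] 23.34
18.5 -0.3 [0.04 0.06 0.34] 23.62
19.2 -0.3 [-0.1  -0.23  0.2 ] 23.91
19.9 -0.3 [-0.22  0.32  0.22] 24.19
20.6 -0.3 [-0.12  0.18 -0.2 ] 24.48
21.3 -0.3 [-0.28  0.58  0.19] 24.76
22.0 -0.3 [-1.19 -0.34  0.48] 25.04
22.7 -0.3 [-3.19 -0.02  0.87] 25.32
stop
[-2.97  0.31  0.67]
 25.49 [-3.1  -0.3  -1.36] [ 0.11  1.11 -0.03] w 0.0197 ff 40.08 [ 0.5214 -0.0123  0.0509] [-3.1413  0.      1.4808]
```

```bash
python3 - <<'E'
from push import *
x,y=np.load("st.npy"); x+=.0004
arm.servo_line(gp(x,y,.051),rot,feed=.01); f=fav(12)-b; print(f)
for _ in range(2):
    if f[0]>-3.9: x+=.0002; arm.servo_line(gp(x,y,.051),rot,feed=.01); f=fav(12)-b; print(f)
for _ in range(4): arm.wait(.2); print(fav(10)-b)
np.save("st.npy",[x,y]); F()
E
```

```text
[-4.25145888  0.12531276  0.92683731]
[-4.32962954  0.32148482  0.82178675]
[-4.66714583  0.17641065  0.50472125]
[-4.36976215  0.43355577  0.47056852]
[-4.46942134  0.34226941  0.49564337]
 26.98 [-4.26  1.02 -1.89] [ 0.14  1.4  -0.02] w 0.0199 ff 40.15 [ 0.522  -0.0124  0.051 ] [ 3.1416 -0.      1.4808]
```

Pressed at about 4.4 N for over a second. Next I back off, lift, carry it to the rack and lower under force watch.

```bash
python3 - <<'E'
from push import *
x,y=np.load("st.npy")
arm.servo_line(gp(x-.005,y,.051),rot,feed=.03); print(fav(6)-b)
arm.servo_line(gp(x-.005,y,.14),rot,feed=.08)
T=np.array([.5408,.2644]); R=[pi,0,pi/2-.11]
arm.servo_line([*T,.14],R,feed=.2); arm.servo_line([*T,.080],R,feed=.1); arm.wait(.2)
b2=fav(15); z=.080
while z>.0455:
    z-=.002; arm.servo_line([*T,z],R,feed=.04); f=fav(4)-b2; print(round(z,4),f.round(2))
    if f[2]>2.5 or np.hypot(f[0],f[1])>4: print("stop"); break
F()
c=arm.camera("wrist"); np.save("pics/r1.npy",c,allow_pickle=True); cv2.imwrite("pics/r1.png",cv2.resize(c["img"][90:240,170:370,::-1],None,fx=4,fy=4,interpolation=cv2.INTER_CUBIC))
E
```

```text
[0.00777792 0.59217451 0.07682195]
0.078 [-0.2  -0.05 -0.49]
0.076 [ 0.32  0.48 -0.12]
0.074 [ 0.08 -0.22  0.48]
0.072 [-0.1   0.42  0.23]
0.07 [-0.08  0.27  0.7 ]
0.068 [ 0.14  0.43 -0.03]
0.066 [-0.12  0.05 -0.54]
0.064 [-0.15  0.04  0.1 ]
0.062 [ 0.23 -0.03  0.33]
0.06 [ 0.03 -0.02 -0.06]
0.058 [ 0.06  0.2  -0.02]
0.056 [-0.44 -0.05  0.2 ]
0.054 [-0.03 -0.09 -0.15]
0.052 [-0.31  0.59  0.18]
0.05 [-0.34  0.05  0.16]
0.048 [ 0.36 -0.18  0.26]
0.046 [-0.46 -0.03 -0.18]
0.044 [-1.78 -0.63 12.62]
stop
 36.31 [-2.41 -0.66 11.06] [-0.08  0.53  0.05] w 0.0199 ff 40.07 [0.5415 0.2648 0.0449] [ 3.1404e+00 -1.2000e-03  1.4608e+00]
```

View pics/r1.png

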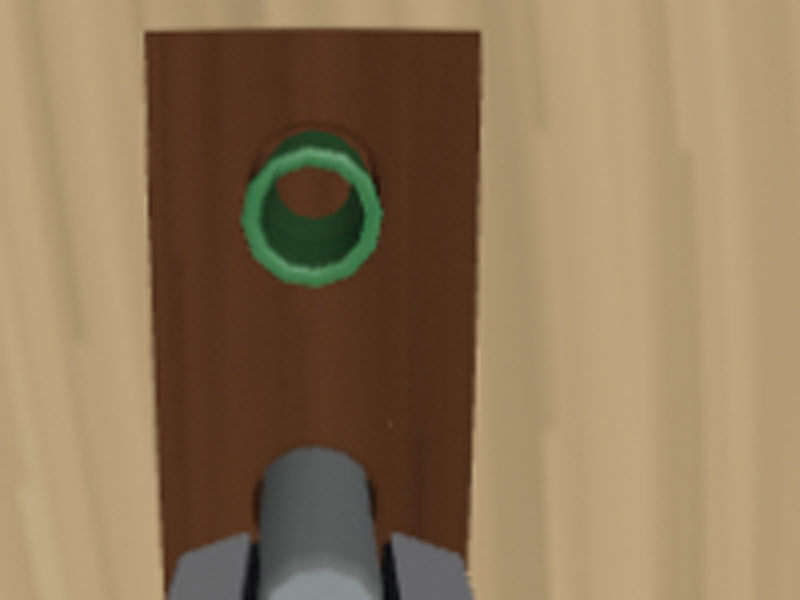

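The bar (315,520) is in the hole and its foot has reached the floor: the force rises at TCP 0.045, as at the pickup. Releasing.

```bash
python3 - <<'E'
from push import *
T=np.array([.5408,.2644]); R=[pi,0,pi/2-.11]
arm.servo_line([*T,.0450],R,feed=.02); F()
arm.gripper_close(5); arm.wait(.2); F()
arm.gripper_open(); F()
arm.servo_line([*T,.18],R,feed=.12); arm.servo_line([.47,.17,.22],R,feed=.2); arm.wait(.3)
c=arm.camera("top"); cv2.imwrite("pics/e.png",cv2.resize(c["img"][170:250,110:240,::-1],None,fx=5,fy=5,interpolation=cv2.INTER_CUBIC)); F()
E
```

```text
36.61 [ 0.1  -0.04  1.89] [-0.09  0.18  0.05] w 0.0197 ff 40.01 [0.5408 0.2644 0.045 ] [ 3.1415 -0.      1.4608]
 37.02 [ 0.01 -0.05 -0.65] [-0.05  0.02  0.04] w 0.0215 ff 4.99 [0.5408 0.2644 0.045 ] [-3.1416 -0.      1.4608]
 38.21 [-0.24 -0.03  0.34] [-0.06  0.03  0.03] w 0.0943 ff 0.0 [0.5408 0.2644 0.045 ] [-3.1416  0.      1.4608]
 40.61 [ 0.49 -0.11 -0.2 ] [-0.05  0.07 -0.04] w 0.0938 ff 0.0 [0.4701 0.1701 0.2197] [-3.1414e+00  7.0000e-04  1.4609e+00]
```

View pics/e.png

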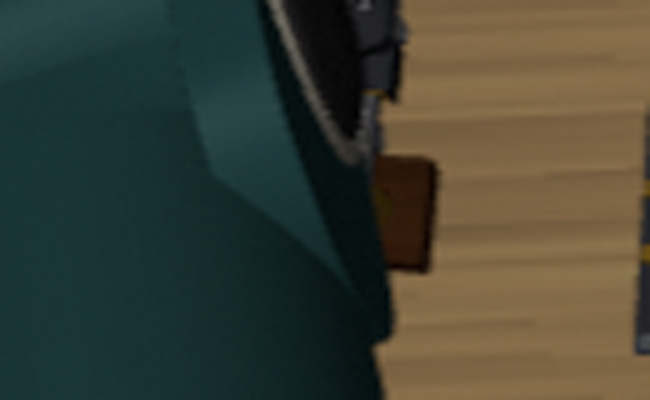

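The arm hides the rack in this view. The release was at floor height with no residual force, so I'm handing in.

```bash
python3 -c "
from cell import arm
print(arm.finish_job())"
```

```text
the job is handed in; nothing more can be done
None
```

I handed the job in at about 41 s: the bar passed the go gap, was stopped by the no-go anvil and pressed there at about 4.4 N for over a second, then set on the floor of the middle rack hole and released; the arm hid the rack in my last picture, so I have no view of it after release, and hand-in returned no verdict.

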